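Stow the trivet plates in their tray

TASK

Put the three wooden L-shaped trivet plates away in the blue-lined tray, turned so that they fit together side by side and all lie flat on its floor, grip bars up. The large plate is pushed under the white riser: draw it out by its free end, set it down on the shelf in the open and let go, then take it again by its grip bar to put it in the tray. Leave the other things in the cupboard where they stand.

Things in the scene. Friction and masses are not known exactly. Their poses are not given: they have to be found in the camera images.
- tray: Fixed shallow aluminium tray with a blue lining, empty at the start. Origin at the centre of its underside, z up. Inside 204 mm along its x, 154 mm along its y; walls 6 mm thick, rim 22 mm and inner floor 6 mm above the shelf. In one layer the plates just fill it (a grid of 4 x 3 squares of 50 mm: the large L covers 6, each small L 3), with gaps of 4 to 5 mm between plates and to the walls.
- large_plate: Dark-brown wooden L-plate lying flat on the shelf, 14 mm thick, 200 g. Origin at the centre of its 195 x 145 mm outline (x, y), on the underside, z up. Two arms 45 mm wide: the long one fills y = -72.5 to -27.5 mm for all x, the short one x = -97.5 to -52.5 mm for all y; the open notch is at +x +y. At the start it is half under the riser, which hides the bar.
- large_plate_end (a point): Top face of the large plate's free (+x) end, on the long arm's centre line, 22 mm from the tip (plate x = 75, y = -50 mm, 14 mm above the underside). The end sticks out about 85 mm from under the riser's front; drawn about 115 mm along the plate's own +x, the bar comes clear with room for a gripper.
- large_plate_bar (a point): Top centre of the large plate's black grip bar: 50 mm long along the plate's x, 12 mm wide, standing 30 mm up from the top face (14 to 44 mm above the underside); at plate x = -25, y = -50 mm.
- small_plate_a_bar (a point): Top centre of the first small plate's black grip bar: 44 mm long along the plate's x, 12 mm wide, standing 30 mm up from the top face (14 to 44 mm above the underside); at plate x = -8, y = -18 mm.
- small_plate_b_bar (a point): Top centre of the second small plate's black grip bar: 44 mm long along the plate's x, 12 mm wide, standing 30 mm up from the top face (14 to 44 mm above the underside); at plate x = -8, y = -18 mm.
- small_plate_a: First mid-brown wooden L-plate lying flat on the shelf, 14 mm thick, 110 g. Origin at the centre of its 95 x 95 mm outline, on the underside, z up. Two arms 45 mm wide: one fills y = -47.5 to -2.5 mm for all x, the other x = -47.5 to -2.5 mm for all y; the open notch is at +x +y.
- small_plate_b: Second, identical mid-brown wooden L-plate lying flat on the shelf, 14 mm thick, 110 g. Origin at the centre of its 95 x 95 mm outline, on the underside, z up. Two arms 45 mm wide: one fills y = -47.5 to -2.5 mm for all x, the other x = -47.5 to -2.5 mm for all y; the open notch is at +x +y.
- riser: Fixed white shelf riser. Origin at the centre of its footprint at shelf level, front towards its -x, z up. 150 mm deep (x), 240 mm wide (y), 70 mm high, board 14 mm thick (56 mm clear below); two end legs 12 mm thick; open at front and back. The glass bowl and the mortar stand on it.
- jug: Bystander: blue plastic jug, 100 mm across, 150 mm high, handle to its +y. Origin at the centre of its underside.
- glass_bowl: Bystander: glass bowl, 116 mm across, 55 mm high, on the riser. Origin at the centre of its underside.
- mortar: Bystander: white ceramic mortar with pestle, 94 mm across, 95 mm high, on the riser. Origin at the centre of its underside.
- whisk: Bystander: steel whisk lying on the shelf, 250 mm long along its x, 50 mm thick. Origin between handle and wires, at shelf level.
- jar: Bystander: amber glass jar, 72 mm across, 110 mm high. Origin at the centre of its underside.
- tin: Bystander: steel tin, 68 mm across, 70 mm high. Origin at the centre of its underside.
Mind the look-alikes: they are no part of the job. What is shaped like the small_plate_b but green, turquoise or yellow is not meant.

How it is judged:
By the outcome, as a careful person would: the job done as asked, in the order asked, and still so for the second after the job is handed in, with the robot touching nothing.
It also fails if it takes over 72 s, if anything falls off the work surface, if the arm or the gripper's body presses on something with over 40 N, if the wrist force passes 120 N, or if a joint passes its speed limit or range.

ROBOT

A 6-joint arm with a two-finger parallel gripper is mounted at the origin on the work surface. World frame = base frame: x ahead of the robot, y to its left, z up, the work surface at z = 0. Lengths are in m, angles in degrees, forces in N, time in s.
With the tool pointing down it reaches from about 0.25 to 0.8 m from the base axis. Payload 8.5 kg.
Tool frame: the origin (TCP) lies midway between the tips of the shut fingers; the grasp point (between the pads) lies 19 mm behind it; z points along the fingers, y is the line along which they close (so a half turn about z gives the same grasp; the last joint's range is limited). The gripper opens to 85 mm and grips with 20 to 120 N. Pads are 22 mm wide; open, the fingers measure 114 mm over their backs; the gripper's body (76 mm by 85 mm) begins 54 mm behind the grasp point. The pads swing forward as they close: fully open they stand 13 mm farther back than shut.
Start: joints at [66.807, 13.648, -0.773, 75.585, 0, 90], TCP at [0.207, 0.483, 0.231] pointing down, gripper open.
Joint ranges: [-152.45, 152.45], [-59.26, 108.67], [-65.41, 83.53], [-104.44, 129.93], [-82.83, 76.93], [-180, 180]. Speed limits (degrees/s): [127.2, 127.2, 159.86, 180, 180, 180].

INTERFACE

Orientations are given as a 3x3 rotation matrix whose columns are the frame's x, y, z axes.
In Python, from bench import * gives the robot as it stands.
- The arm moves only by the shell command python3 -m inch 'ROWS' [OPENING] [FORCE]. ROWS is JSON, a list of rows, each a list of 4 numbers: the shift along the tool's x, y, z in mm, then the turn about the tool's z in rad. A call has 1 to 12 rows; each row is the pose to reach, as a shift and turn from the pose commanded when the call began, along the tool's axes at that moment; what a row does not reach only later rows make up. A row lasts 1/12 s, in which the tool goes at most 41.7 mm and 7.16 degrees, less where a joint would pass 70% of its speed; a pose out of reach is approached as far as the arm can. A call with a gripper value outside its range is refused whole. OPENING is the finger opening in mm, from 0 to 85.4, set as the call begins (- or left out, the last holds). The fingers move at their own pace and stop on an object; FORCE is the grip in N (left out, the last holds). Time passes only in rows, so rows that repeat a pose let the fingers close. It gives the time, the measured TCP pose, the force, the opening and the grip force at its end, in the units of the state.
- get_state(): the state, without advancing time (a new reading comes with each control period).
- camera(name): name is "scene" or "top" or "wrist"; returns a dict with "color" (384x512x3 uint8, blue, green, red), "K" (3x3 intrinsics, pixels), "world_from_camera" (4x4, takes a point from camera to world coordinates). Camera axes: x right, y down, z forward; pixel columns grow to the right and rows downward; lengths in m; the calibration is good to about 2 mm. A picture is of the moment at which its call begins. There is no depth.
- finish_job(): hands the job in; it is judged then, once.
Trained networks look in a picture, given as the dict that the camera call returned (one of the last four; its "shot" number tells which), for a name from the list of things; names that differ only in an ending like _2 or _b are one class to them, and where a whole thing is asked for, a point or a joint stands for the part that bears it (a point fixed in the world has none). Each returns a list of dicts, best first, with "conf" (0 to 1); they miss things now and then, are a little off and sometimes report something else, mostly with a low value. They report only what shows in the picture. A call takes as long as a camera call. They do not tell look-alikes from the thing itself.
- spot_in(query, picture): "position" ([row, column] in pixels, amid what is visible of it).
- tip_of(query, picture): "position" ([row, column] in pixels: a listed point, or the origin of a listed thing).
The state is a dict: "time": time; "joints": joint angles; "qvel": joint speeds; "joint_efforts": joint torques, N m; "eef_pos": TCP position; "eef_rot": TCP orientation; "ft_force": force on the tool from outside, world axes, zero at the start; "wrist_torque": the same for the moment, N m; "width": finger opening in m; "grasp_force": force on a finger pad.
Only numpy, scipy, OpenCV 4.12 (cv2) and the standard library are available. Lean on these libraries where they do the work, as an engineer would, in place of code of your own. Each camera call takes 0.05 s, during which the arm holds its last target. There are 200 camera calls.

## Working session

There is one attempt and no reset: what is moved stays moved. The work goes in short steps, Python scripts to look and compute and a shell command to move; the robot and the scene stay as the last step left them, time stands still between calls to the robot, and variables do not carry over. Pictures are saved under pics/ and viewed, at most 10 in all, crops included, and the job is handed in when it is done.

```bash
mkdir -p pics; ls
cat > h.py <<'E'
from bench import *
import numpy as np, cv2
def ray(pic,rc,z):
    K=np.array(pic["K"]);T=np.array(pic["world_from_camera"])
    d=T[:3,:3]@np.linalg.solve(K,[rc[1],rc[0],1]);o=T[:3,3]
    return o+d*(z-o[2])/d[2]
def proj(pic,P):
    K=np.array(pic["K"]);T=np.linalg.inv(np.array(pic["world_from_camera"]))
    P=np.atleast_2d(P);c=P@T[:3,:3].T+T[:3,3];u=c@K.T
    return (u[:,:2]/u[:,2:])[:,::-1]
E
python3 - <<'E'
from h import *
s=get_state();print({k:np.round(s[k],3).tolist() for k in s})
for n in("top","scene"):
    p=camera(n);cv2.imwrite(f"pics/{n}0.png",cv2.resize(p["color"],(800,600),interpolation=cv2.INTER_CUBIC))
    print(n,np.round(p["world_from_camera"],3).tolist(),np.round(p["K"],1).tolist())
    for q,z in [("tray",0),("large_plate_end",.014),("large_plate",0),("small_plate_a_bar",.044),("small_plate_a",0),("riser",0),("jug",0),("whisk",0),("jar",0),("tin",0)]:
        for d in tip_of(q,p)[:6]: print(q,np.round(d["position"],1),round(d["conf"],2),np.round(ray(p,d["position"],z),4)[:2])
E
```

```text
pics
{'time': 0.0, 'joints': [66.806, 13.681, -0.818, 75.586, 0.0, 90.0], 'qvel': [0.033, 0.054, -0.007, 0.029, -0.006, -0.015], 'joint_efforts': [-0.001, -53.879, 34.644, 0.018, 0.0, 0.0], 'eef_pos': [0.207, 0.482, 0.231], 'eef_rot': [[-0.919, 0.394, -0.001], [0.394, 0.919, -0.001], [0.0, -0.001, -1.0]], 'ft_force': [0.758, 0.373, -0.448], 'wrist_torque': [0.013, 0.055, 0.029], 'grasp_force': 0.0, 'width': 0.085}
top [[-0.018, -0.992, 0.124, 0.34], [-1.0, 0.019, 0.004, 0.005], [-0.006, -0.124, -0.992, 1.728], [0.0, 0.0, 0.0, 1.0]] [[486.0, 0.0, 259.6], [0.0, 486.0, 196.5], [0.0, 0.0, 1.0]]
tray [213.4 188. ] 0.92 [0.4996 0.2689]
large_plate_end [200.2 325.7] 0.84 [ 0.5363 -0.222 ]
large_plate [174.6 336.8] 0.59 [ 0.6298 -0.267 ]
large_plate [158.7 327.1] 0.42 [ 0.6887 -0.2342]
small_plate_a_bar [181.7 252.5] 0.56 [0.6029 0.036 ]
small_plate_a [269.1 385. ] 0.89 [ 0.2905 -0.4234]
small_plate_a [265.  320.9] 0.82 [ 0.3088 -0.199 ]
small_plate_a [184.4 259.6] 0.67 [0.5995 0.0114]
small_plate_a [220.7 295.4] 0.62 [ 0.4665 -0.1136]
small_plate_a [234.3 249. ] 0.61 [0.4212 0.0523]
riser [
[... 438 characters left out ...]
] [[480.7, 0.0, 255.2], [0.0, 480.7, 187.9], [0.0, 0.0, 1.0]]
tray [175.4 318.7] 0.87 [0.4969 0.2759]
large_plate_end [221.6 191. ] 0.71 [ 0.5509 -0.2077]
large_plate_end [194.3 208.3] 0.7 [ 0.4628 -0.1247]
small_plate_a_bar [209.4 267. ] 0.73 [0.6012 0.0428]
small_plate_a [178. 114.] 0.89 [ 0.2815 -0.4272]
small_plate_a [191.4 211.1] 0.85 [ 0.4447 -0.1108]
small_plate_a [167.  176.9] 0.78 [ 0.3028 -0.2017]
small_plate_a [174.1 248.5] 0.6 [0.4136 0.0371]
riser [259.8 192. ] 0.84 [ 0.6815 -0.2378]
jug [260.6 297.5] 0.83 [0.7885 0.0835]
whisk [161.2 374.7] 0.58 [0.5006 0.4964]
jar [227.9 355.3] 0.65 [0.7357 0.3105]
tin [223.6 112.3] 0.79 [ 0.4685 -0.4611]
tin [227.5 354.1] 0.73 [0.7331 0.3073]
```

View pics/top0.png

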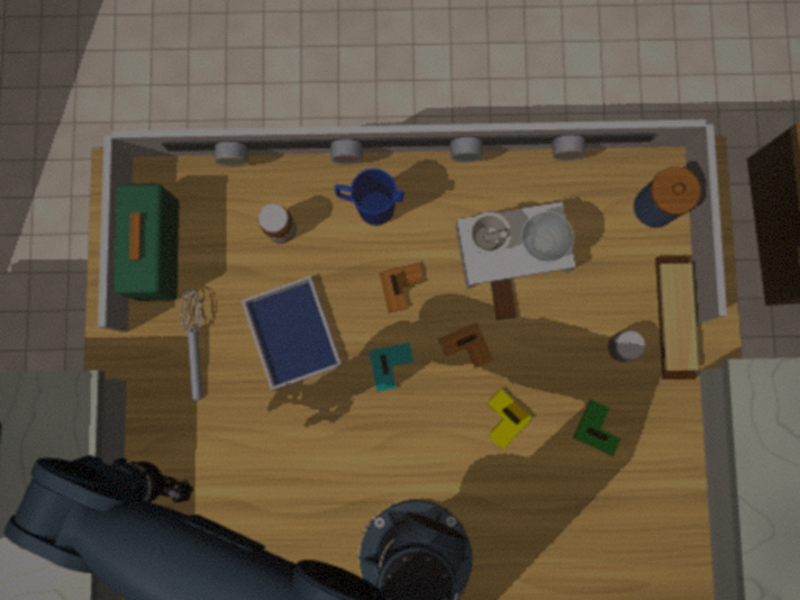

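View pics/scene0.png

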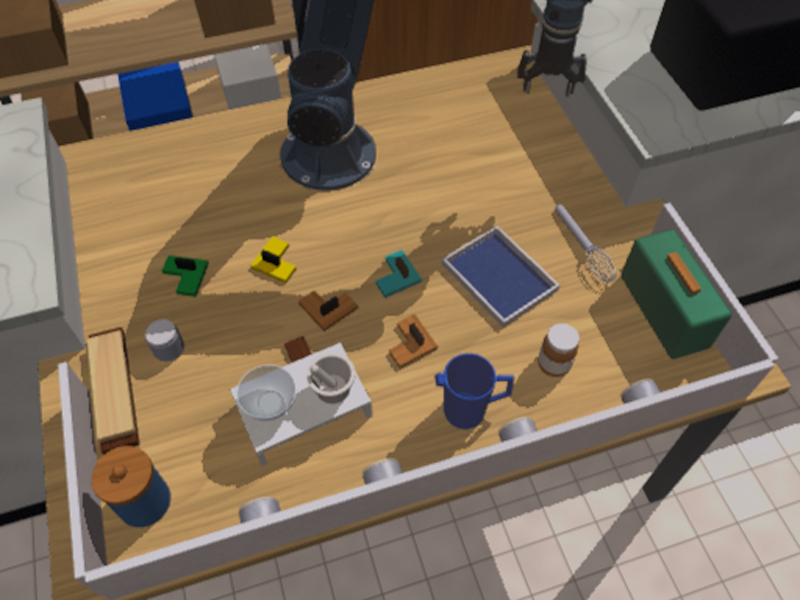

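Top view (800×600 px): the tray is at (292,332), the large plate's end at (503,298) and the riser at (515,243). There are five small L's: orange-brown at (400,287), brown at (467,343), turquoise at (390,365), yellow at (510,417) and green at (597,428). The two mid-brown ones fit the description, the other three are look-alikes. I'll confirm this in an enlarged crop.

Run:
```python
from h import *
p=camera("top");c=p["color"][155:245,230:345]
cv2.imwrite("pics/crop1.png",cv2.resize(c,None,fx=6.5,fy=6.5,interpolation=cv2.INTER_CUBIC))
hsv=cv2.cvtColor(p["color"],cv2.COLOR_BGR2HSV)
for n,(x,y) in dict(A=(393,292),A2=(412,272),B=(455,347),B2=(482,352),L=(503,300),wood=(440,400),woodsh=(560,330),tray=(290,330)).items():
    print(n,hsv[int(y/1.5625),int(x/1.5625)],p["color"][int(y/1.5625),int(x/1.5625)])
w=camera("wrist");print(np.round(w["world_from_camera"],3).tolist(),w["K"][0])
```

```text
A [ 14 174 107] [ 34  67 107]
A2 [ 14 170 114] [ 38  74 114]
B [ 15 185  76] [21 48 76]
B2 [ 15 189  73] [19 46 73]
L [ 13 167  58] [20 36 58]
wood [ 18 142 131] [ 58 103 131]
woodsh [ 19 140  91] [41 72 91]
tray [115 120  70] [70 42 37]
[[0.394, 0.879, 0.267, 0.139], [0.919, -0.377, -0.115, 0.512], [-0.0, 0.291, -0.957, 0.374], [0.0, 0.0, 0.0, 1.0]] [274.38500458   0.         259.94379775]
```

View pics/crop1.png

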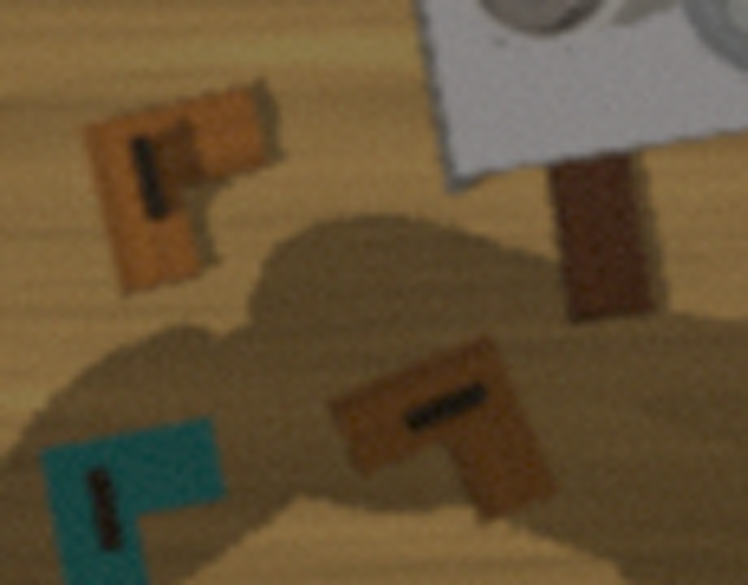

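The crop confirms it: mid-brown plate A at (170,190) in the crop is lit, and B at (445,430) is the same brown in shadow. The third, at (110,490), is turquoise and not meant. Next I'll move to look from above with the wrist camera.

```bash
cat >> h.py <<'E'
def go(x,y,z,yaw):
    "shift in tool axes (mm) and turn (rad) to TCP x,y,z with tool x at yaw deg"
    s=get_state();R=np.array(s["eef_rot"]);d=R.T@(np.array([x,y,z])-s["eef_pos"])*1000
    cur=np.degrees(np.arctan2(R[1,0],R[0,0]));t=-((yaw-cur+180)%360-180)
    print("go",np.round(d,1),"turn",round(np.radians(t),4),"rows",round(max(np.linalg.norm(d)/41.7,abs(t)/7.16),1))
E
python3 -c "
from h import *
go(.46,.03,.26,187)"
```

```text
go [-411.  -316.2  -28.7] turn -0.527 rows 12.5
```

```bash
python3 -m inch '[[-411,-316,-29,-0.527],[-411,-316,-29,-0.527],[-411,-316,-29,-0.527],[-411,-316,-29,-0.527],[-411,-316,-29,-0.527],[-411,-316,-29,-0.527],[-411,-316,-29,-0.527],[-411,-316,-29,-0.527],[-411,-316,-29,-0.527],[-411,-316,-29,-0.527],[-411,-316,-29,-0.527],[-411,-316,-29,-0.527]]' 85 40
python3 -m inch '[[-10,-7,0,0],[-10,-7,0,0],[-10,-7,0,0]]'
python3 - <<'E'
from h import *
s=get_state();print(s["time"],np.round(s["joints"],1),np.round(s["eef_pos"],4),np.round(s["eef_rot"],3).tolist())
p=camera("wrist");cv2.imwrite("pics/w1.png",cv2.resize(p["color"],(800,600),interpolation=cv2.INTER_CUBIC));cv2.imwrite("pics/w1raw.png",p["color"])
import pickle;pickle.dump(p,open("w1.pkl","wb"))
for q,z in [("tray",0),("large_plate_end",.014),("small_plate_a_bar",.044),("small_plate_a",0),("riser",0)]:
    for d in tip_of(q,p)[:6]: print(q,np.round(d["position"],1),round(d["conf"],2),np.round(ray(p,d["position"],z),4)[:2])
E
```

```text
time: 2.2
eef_pos: [0.4447, 0.0567, 0.2589]
eef_rot: [[-0.993, -0.122, 0.001], [-0.122, 0.993, 0.0], [-0.001, 0.0, -1.0]]
ft_force: [0.2, 0.7, 0.2]
width: 0.0849
grasp_force: 0.0
time: 2.45
eef_pos: [0.4549, 0.0528, 0.2582]
eef_rot: [[-0.993, -0.12, -0.001], [-0.12, 0.993, 0.0], [0.001, 0.0, -1.0]]
ft_force: [-0.4, 0.2, -0.2]
width: 0.0851
grasp_force: 0.0
2.45 [ 6.6  6.6 -5.7 77.8  0.  -0.3] [0.4549 0.0528 0.2582] [[-0.993, -0.12, -0.001], [-0.12, 0.993, 0.0], [0.001, 0.0, -1.0]]
tray [204.8 396.2] 0.69 [0.4998 0.2716]
tray [262.  236.2] 0.28 [0.6296 0.0347]
small_plate_a_bar [262.3 238.8] 0.86 [0.6024 0.0396]
small_plate_a [145.6 141.1] 0.92 [ 0.4548 -0.1207]
small_plate_a [134.8 259.2] 0.87 [0.419 0.048]
small_plate_a [16.9 80.3] 0.79 [ 0.2988 -0.1971]
small_plate_a [245.3 225.1] 0.76 [0.6011 0.0139]
riser [275.9  75.7] 0.81 [ 0.6883 -0.2313]
```

View pics/w1.png

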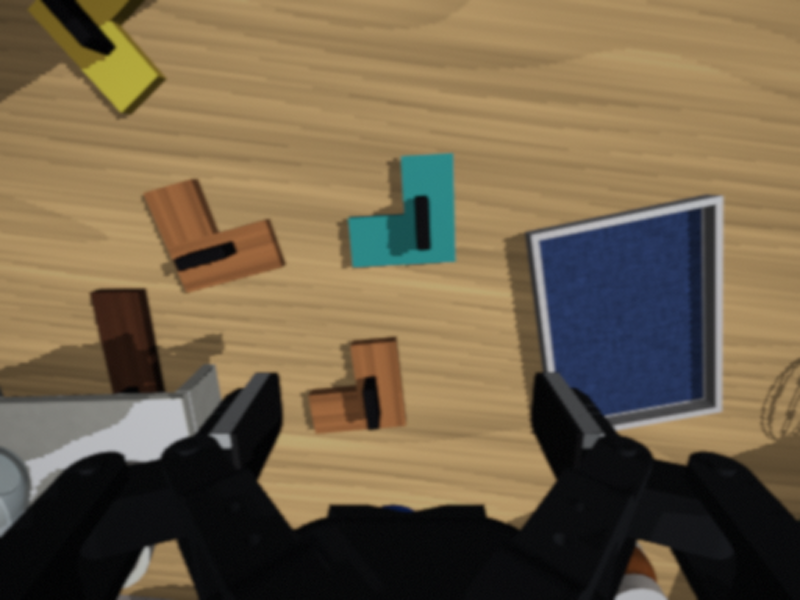

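The wrist view (800×600 px) shows A at (365,385), B at (210,240), the large end at (128,340), turquoise at (410,215), and the tray with rim corners at (722,195), (528,236) and (722,412). I'll fit outline models to get poses.

```bash
cat >> h.py <<'E'
from scipy.optimize import minimize
from scipy.ndimage import map_coordinates
def L(a,b,w): return np.array([[-a,-b],[a,-b],[a,-b+w],[-a+w,-b+w],[-a+w,b],[-a,b]])
def rect(a,b): return np.array([[-a,-b],[a,-b],[a,b],[-a,b]])
MODELS={"small":[(L(47.5,47.5,45),14)],"tray":[(rect(108,83),22),(rect(102,77),22)],
 "large":[(L(97.5,72.5,45),14)],"bigend":[(np.array([[20,-27.5],[97.5,-27.5],[97.5,-72.5],[20,-72.5]])[::-1],14)]}
def samples(model,h=2.0,step=3.,openpoly=False,zoff=0):
    I,O=[],[]
    for poly,z in MODELS[model]:
        n=len(poly)
        for i in range(n-(1 if openpoly else 0)):
            a,b=poly[i],poly[(i+1)%n];l=np.linalg.norm(b-a);t=(b-a)/l;nr=np.array([-t[1],t[0]])
            for u in np.arange(4,l-3,step):
                I.append([*(a+t*u+nr*h),z+zoff]);O.append([*(a+t*u-nr*h),z+zoff])
    return np.array(I)/1e3,np.array(O)/1e3
def fit(pic,model,x,y,yaw,h=(5,2.5,1.5),openpoly=False,zoff=0,tries=((0,0,0),)):
    img=cv2.GaussianBlur(pic["color"],(0,0),.8).astype(float)
    def val(P):
        rc=proj(pic,P);return np.stack([map_coordinates(img[...,c],rc.T,order=1,mode="nearest") for c in range(3)],1)
    best=None
    for dx,dy,da in tries:
        v=np.array([x*1e3+dx,y*1e3+dy,yaw+da])
        for hh in h:
            I,O=samples(model,hh,openpoly=openpoly,zoff=zoff)
            def cost(v):
                c,s=np.cos(np.radians(v[2])),np.sin(np.radians(v[2]));R=np.array([[c,-s],[s,c]])
                f=lambda P:np.c_[P[:,:2]@R.T+v[:2]/1e3,P[:,2]]
                d=np.linalg.norm(val(f(I))-val(f(O)),axis=1);return -np.minimum(d,60).mean()
            r=minimize(cost,v,method="Nelder-Mead",options=dict(initial_simplex=v+np.array([[0,0,0],[hh*1.5,0,0],[0,hh*1.5,0],[0,0,3]])));v=r.x
        if best is None or r.fun<best[1]: best=(v,r.fun)
    return np.round(best[0],2),round(best[1],1)
G=[(a,b,c) for a in(-8,0,8) for b in(-8,0,8) for c in(-4,0,4)]
E
python3 - <<'E'
from h import *
import pickle
p=pickle.load(open("w1.pkl","rb"));t=camera("top")
for n,m,x,y,a in[("tray","tray",.4998,.2716,198),("A","small",.6011,.0139,192),("B","small",.4548,-.1207,112)]:
    print(n,fit(p,m,x,y,a,tries=G),fit(t,m,x,y,a,tries=G))
E0=ray(p,[200,84],.014);print(E0)
a=np.radians(187);c=np.array([.536,-.222])-np.array([[np.cos(a),-np.sin(a)],[np.sin(a),np.cos(a)]])@[.075,-.05]
print(c,fit(p,"bigend",*c,187,openpoly=True,tries=G),fit(t,"bigend",*c,187,openpoly=True,tries=G))
E
```

```text
tray (array([500.16, 273.58, 198.86]), np.float64(-48.8)) (array([501.37, 273.75, 198.59]), np.float64(-23.8))
A (array([599.03,  18.21, 192.39]), np.float64(-34.0)) (array([603.61,   4.52, 193.36]), np.float64(-11.2))
B (array([ 453.55, -116.62,  112.  ]), np.float64(-38.7)) (array([ 456.32, -119.71,  111.83]), np.float64(-13.1))
[ 0.54364727 -0.19972249  0.014     ]
[ 0.61653443 -0.26248711] (array([ 623.47, -253.54,  186.83]), np.float64(-42.3)) (array([ 628.52, -250.71,  188.23]), np.float64(-23.4))
```

```bash
cat >> h.py <<'E'
def overlay(pic,items,fn,crop=None):
    im=cv2.resize(pic["color"],None,fx=3,fy=3,interpolation=cv2.INTER_CUBIC)
    for m,v in items:
        a=np.radians(v[2]);R=np.array([[np.cos(a),-np.sin(a)],[np.sin(a),np.cos(a)]])
        for poly,z in MODELS[m]:
            P=np.c_[poly@R.T+np.array(v[:2]),np.full(len(poly),z)]/1e3
            q=(proj(pic,P)[:,::-1]*3+1).round().astype(int);cv2.polylines(im,[q],True,(0,0,255),1)
    if crop: im=im[crop[0]*3:crop[1]*3,crop[2]*3:crop[3]*3]
    f=min(800/im.shape[1],600/im.shape[0],1)
    cv2.imwrite(fn,cv2.resize(im,None,fx=f,fy=f))
E
python3 - <<'E'
from h import *
import pickle
p=pickle.load(open("w1.pkl","rb"))
overlay(p,[("tray",(500.16,273.58,198.86)),("small",(599,18.2,192.4)),("small",(453.5,-116.6,112)),("bigend",(623.5,-253.5,186.83))],"pics/ov1.png",(100,290,40,480))
go(.5427,-.197,.08,186.8)
a=np.radians(186.83);R=np.array([[np.cos(a),-np.sin(a)],[np.sin(a),np.cos(a)]]);print(R@[75,-50]+[623.5,-253.5])
E
```

```text
go [ -56.5 -259.9  178.6] turn 0.0053 rows 7.7
[ 543.08605343 -212.77412128]
```

View pics/ov1.png

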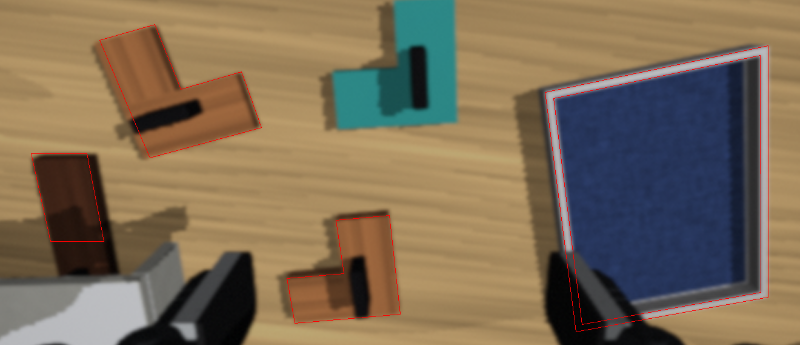

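The outlines match the tray, A and B well, and the large end is close. I'll go above the end and refine it there.

```bash
python3 -c "
from h import *
go(.5431,-.2128,.1,186.8)"
```

```text
go [ -55.  -275.7  158.6] turn 0.0053 rows 7.7
```

```bash
python3 -m inch '[[-55,-276,158,0.005],[-55,-276,158,0.005],[-55,-276,158,0.005],[-55,-276,158,0.005],[-55,-276,158,0.005],[-55,-276,158,0.005],[-55,-276,158,0.005],[-55,-276,158,0.005],[-55,-276,158,0.005],[-55,-276,158,0.005]]'
python3 - <<'E'
from h import *
p=camera("wrist")
f=fit(p,"bigend",.6235,-.2535,186.8,openpoly=True,tries=G);print(f)
v=f[0];overlay(p,[("bigend",v)],"pics/ov2.png")
print([(np.round(d["position"]),d["conf"],ray(p,d["position"],.014)) for d in tip_of("large_plate_end",p)])
a=np.radians(v[2]);R=np.array([[np.cos(a),-np.sin(a)],[np.sin(a),np.cos(a)]]);e=R@[75,-50]+v[:2];print(e)
go(e[0]/1e3,e[1]/1e3,.002,v[2])
E
```

```text
time: 3.63
eef_pos: [0.5426, -0.2147, 0.0991]
eef_rot: [[-0.993, -0.115, -0.002], [-0.115, 0.993, 0.001], [0.002, 0.001, -1.0]]
ft_force: [-0.1, 0.6, 0.1]
width: 0.085
grasp_force: 0.0
(array([ 626.38, -253.16,  187.22]), np.float64(-58.8))
[(array([203., 259.]), 0.67, array([ 0.5489513 , -0.21456559,  0.014     ]))]
[ 545.69070619 -212.98242088]
go [-2.7  0.1 98.8] turn -0.0083 rows 2.4
```

View pics/ov2.png

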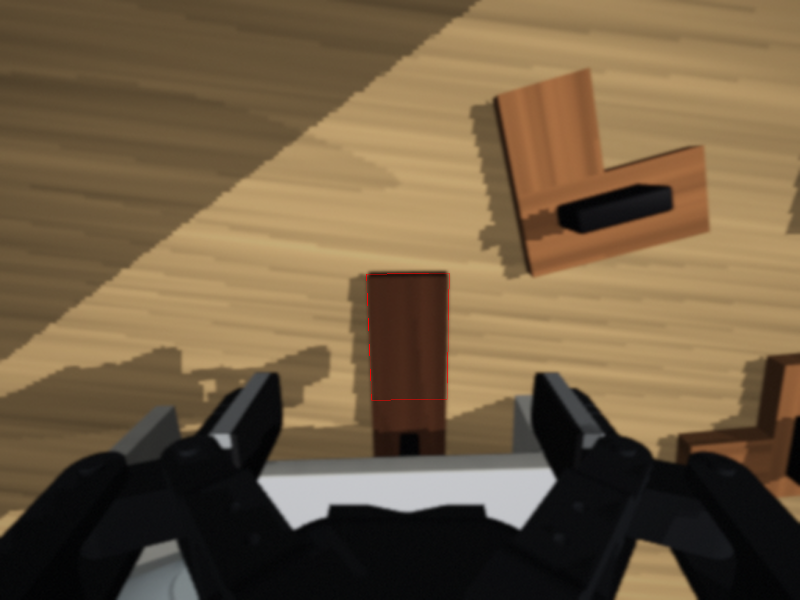

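The end fit is tight. B stands close to where the gripper would open after the pull, so I'll put B away first: its bar goes to tool yaw 292° and then 199° in the tray.

```bash
cat >> h.py <<'E'
def loc(v,p):
    a=np.radians(v[2]);R=np.array([[np.cos(a),-np.sin(a)],[np.sin(a),np.cos(a)]]);return (R@np.array(p)+v[:2])/1e3
E
python3 - <<'E'
from h import *
p=camera("wrist")
f=fit(p,"small",.4535,-.1166,112,tries=G);print(f)
b=loc(f[0],[-8,-18]);print(b)
go(*b,.06,f[0][2]+180)
E
```

```text
(array([ 455.42, -121.57,  112.68]), np.float64(-54.6))
[ 0.47511278 -0.12201087]
go [56.9 98.6 41.2] turn -1.8483 rows 14.8
```

```bash
python3 -m inch '[[57,99,30,-0.12],[57,99,30,-0.25],[57,99,30,-0.37],[57,99,30,-0.49],[57,99,30,-0.62],[57,99,30,-0.74],[57,99,30,-0.86],[57,99,30,-0.98],[57,99,30,-1.11],[57,99,30,-1.23],[57,99,30,-1.36],[57,99,30,-1.48]]' 40
python3 -m inch '[[0,0,0,-0.12],[0,0,0,-0.25],[0,0,0,-0.365],[0,0,0,-0.365],[0,0,0,-0.365]]'
python3 - <<'E'
from h import *
p=camera("wrist")
f=fit(p,"small",.4554,-.1216,112.7,tries=G);print(f)
b=loc(f[0],[-8,-18]);print(b, [(ray(p,d["position"],.044),d["conf"]) for d in tip_of("small_plate_b_bar",p)])
go(*b,.019,f[0][2]+180)
overlay(p,[("small",f[0])],"pics/ov3.png")
E
```

```text
time: 4.78
eef_pos: [0.4752, -0.1214, 0.0717]
eef_rot: [[0.035, -0.999, 0.002], [-0.999, -0.035, -0.0], [0.001, -0.002, -1.0]]
ft_force: [0.8, -0.1, 0.8]
width: 0.0399
grasp_force: 0.0
time: 5.2
eef_pos: [0.4752, -0.1217, 0.0714]
eef_rot: [[0.379, -0.925, 0.001], [-0.925, -0.379, -0.0], [0.001, -0.001, -1.0]]
ft_force: [0.4, -0.3, -0.4]
width: 0.0402
grasp_force: 0.0
(array([ 456.23, -121.13,  111.83]), np.float64(-52.0))
[ 0.47591407 -0.12186296] [(array([ 0.47590999, -0.12188551,  0.044     ]), 0.8), (array([0.60207483, 0.03485779, 0.044     ]), 0.32)]
go [ 0.1 -0.8 52.1] turn 0.0076 rows 1.2
```

View pics/ov3.png

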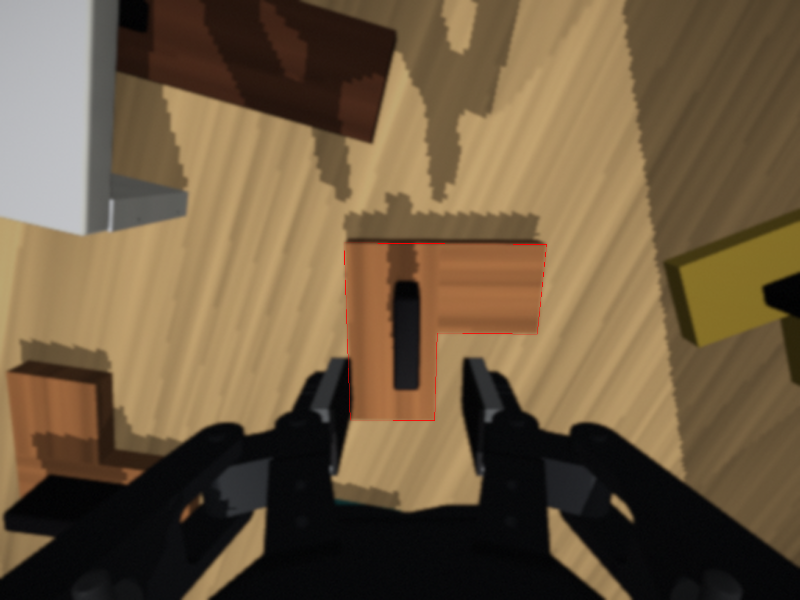

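The outline matches plate B, and its black bar at (405,335) lies midway between the fingers. Next: down, grip and lift.

```bash
python3 -m inch '[[0,-1,40,0.007],[0,-1,50,0.007],[0,-1,52,0.007],[0,-1,52,0.007]]' 40 60
python3 -m inch '[[0,0,0,0],[0,0,0,0],[0,0,0,0],[0,0,0,0],[0,0,0,0],[0,0,0,0],[0,0,-40,0],[0,0,-80,0],[0,0,-100,0],[0,0,-100,0]]' 0 60
python3 - <<'E'
from h import *
# tool pose for B bar in tray theta 198.86
t=(500.16,273.58,198.86);b=loc(t,[58,43]);print(b);go(*b,.11,198.86)
E
```

```text
time: 5.63
eef_pos: [0.4754, -0.1219, 0.0182]
eef_rot: [[0.374, -0.928, -0.001], [-0.928, -0.374, 0.0], [-0.001, 0.001, -1.0]]
ft_force: [-1.0, 0.2, -0.4]
width: 0.0401
grasp_force: 0.0
time: 6.47
eef_pos: [0.4787, -0.1229, 0.1236]
eef_rot: [[0.375, -0.927, 0.008], [-0.927, -0.375, -0.002], [0.005, -0.007, -1.0]]
ft_force: [1.5, 0.2, -0.6]
width: 0.0109
grasp_force: 58.9
[0.45917399 0.21413972]
go [-319.9 -108.1   12.7] turn 1.6257 rows 13.0
```

Plate B is held (width 11 mm). I'll move to a spot just beyond the tray where the wrist camera sees all of it, and refine the tray pose.

Run:
```python
from h import *
go(.585,.30,.18,198.86)
```

```text
go [-352.  -257.4  -56.5] turn 1.6257 rows 13.0
```

```bash
python3 -m inch '[[-352,-257,-56,0.12],[-352,-257,-56,0.25],[-352,-257,-56,0.37],[-352,-257,-56,0.49],[-352,-257,-56,0.62],[-352,-257,-56,0.74],[-352,-257,-56,0.86],[-352,-257,-56,0.98],[-352,-257,-56,1.11],[-352,-257,-56,1.23],[-352,-257,-56,1.36],[-352,-257,-56,1.48]]'
python3 -m inch '[[0,0,0,0.12],[0,0,0,0.146],[0,0,0,0.146],[0,0,0,0.146],[0,0,0,0.146]]'
python3 - <<'E'
from h import *
p=camera("wrist")
f=fit(p,"tray",.500,.2735,198.8,tries=G);print(f)
s=get_state();print(np.round(s["eef_pos"],4),np.degrees(np.arctan2(s["eef_rot"][1][0],s["eef_rot"][0][0])))
overlay(p,[("tray",f[0])],"pics/ov4.png")
b=loc(f[0],[58,43]);print(b);go(*b,.07,f[0][2])
E
```

```text
time: 7.47
eef_pos: [0.583, 0.3064, 0.1741]
eef_rot: [[-0.858, -0.514, 0.001], [-0.514, 0.858, 0.002], [-0.002, 0.001, -1.0]]
ft_force: [-1.3, -0.9, -0.7]
width: 0.0104
grasp_force: 58.9
time: 7.88
eef_pos: [0.582, 0.3002, 0.1742]
eef_rot: [[-0.922, -0.388, -0.0], [-0.388, 0.922, -0.0], [0.0, -0.0, -1.0]]
ft_force: [0.2, 0.1, -0.2]
width: 0.0108
grasp_force: 58.9
(array([476.31, 264.84, 199.39]), np.float64(-41.5))
[0.5821 0.3002 0.1744] -157.20065654551573
[0.43587557 0.20502314]
go [171.6 -31.1 104.4] turn 0.0595 rows 4.9
```

View pics/ov4.png

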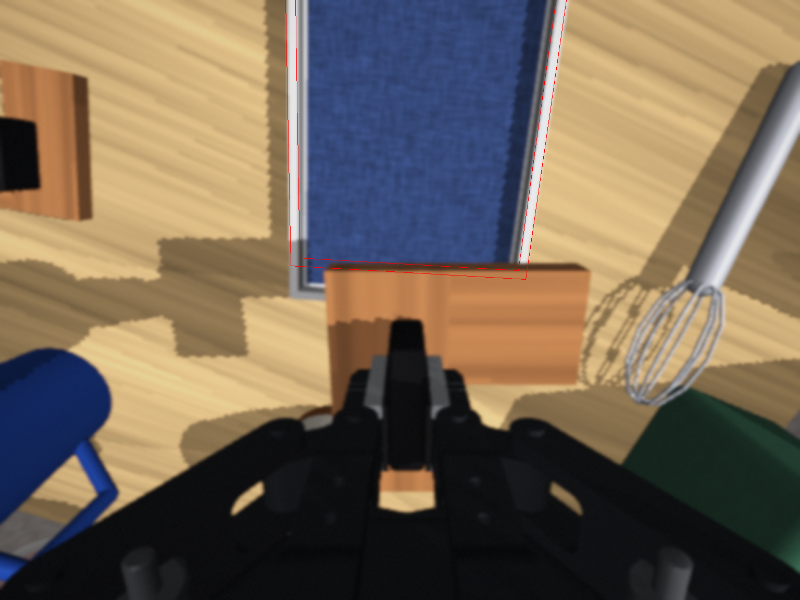

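The fit snapped onto the plate's edge, because the tray's near end at (300,290) is partly hidden and its far end is out of the picture. I'll go higher and retake.

```bash
python3 -m inch '[[-10,0,-40,0],[-20,0,-80,0.06],[-20,0,-110,0.06],[-20,0,-110,0.06],[-20,0,-110,0.06],[-20,0,-110,0.06]]'
python3 - <<'E'
from h import *
p=camera("wrist")
for q in(.500,.2735,198.8),(.503,.276,199):
  f=fit(p,"tray",*q,h=(3,2,1.5),tries=[(a,b,0) for a in(-3,0,3) for b in(-3,0,3)]);print(f)
s=get_state();print(np.round(s["eef_pos"],4),np.degrees(np.arctan2(s["eef_rot"][1][0],s["eef_rot"][0][0])))
overlay(p,[("tray",f[0])],"pics/ov5.png")
b=loc(f[0],[58,43]);print(b);go(*b,.07,f[0][2])
E
```

```text
time: 8.43
eef_pos: [0.6005, 0.3079, 0.284]
eef_rot: [[-0.944, -0.331, -0.0], [-0.331, 0.944, -0.0], [0.0, -0.0, -1.0]]
ft_force: [-0.8, 0.2, -1.3]
width: 0.0111
grasp_force: 58.9
(array([500.39, 273.84, 198.59]), np.float64(-46.8))
(array([500.39, 273.84, 198.59]), np.float64(-46.8))
[0.6002 0.3078 0.2834] -160.6699815234329
[0.45912434 0.21459352]
go [163.6 -41.2 213.7] turn 0.0129 rows 6.5
```

View pics/ov5.png

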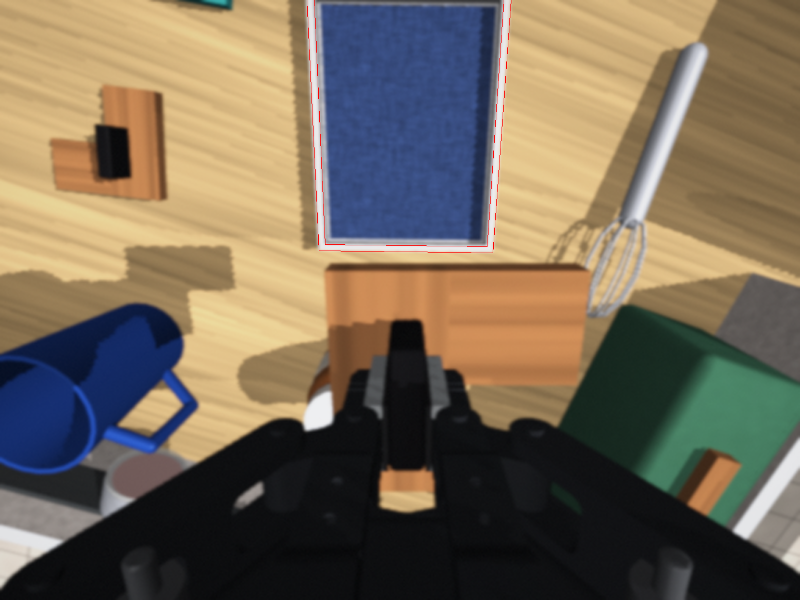

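The tray is now fitted cleanly at (500.4, 273.7, 198.7°), agreeing with the first estimate. Next I'll fit the held plate in the same picture to get its offset in the hand.

```bash
cat >> h.py <<'E'
TRAY=(500.4,273.7,198.7)
def held(dz,flip):
    "held small plate's bar relative to the TCP in tool axes, mm; then its yaw error"
    p=camera("wrist");s=get_state();e=np.array(s["eef_pos"]);R=np.array(s["eef_rot"])
    yaw=np.degrees(np.arctan2(R[1,0],R[0,0]));py=yaw+(180 if flip else 0)
    c=e[:2]*1e3-(loc((0,0,py),[-8,-18])*1e3)
    f=fit(p,"small",c[0]/1e3,c[1]/1e3,py,h=(3,2,1.5),zoff=(e[2]-dz)*1e3,tries=[(a,b,0) for a in(-4,0,4) for b in(-4,0,4)])
    d=np.array([*(loc(f[0],[-8,-18])-e[:2])*1e3,0]);print(f,"bar-TCP in tool",np.round(R.T@d,1),"yaw err",round(f[0][2]-py,2))
E
python3 - <<'E'
from h import *
held(.0182,True)
b=loc(TRAY,[58,43]);go(*b,.07,TRAY[2])
E
```

```text
(array([601.58, 327.66,  18.9 ]), np.float64(-42.1)) bar-TCP in tool [0.1 0.3 0. ] yaw err -0.42
go [163.3 -41.5 213.5] turn 0.0109 rows 6.5
```

```bash
python3 -m inch '[[163,-41,100,0.01],[163,-41,150,0.01],[163,-41,200,0.01],[163,-41,213,0.01],[163,-41,213,0.01],[163,-41,213,0.01],[163,-41,213,0.01],[163,-41,213,0.01],[163,-41,213,0.01]]'
python3 - <<'E'
from h import *
b=loc(TRAY,[58,43]);go(*b,.0262,TRAY[2])
E
```

```text
time: 9.28
eef_pos: [0.4585, 0.2147, 0.0703]
eef_rot: [[-0.947, -0.321, -0.003], [-0.321, 0.947, -0.002], [0.004, -0.0, -1.0]]
ft_force: [0.7, 0.7, -0.0]
width: 0.0109
grasp_force: 58.8
go [-0.8 -0.5 44.1] turn 0.0008 rows 1.1
```

```bash
python3 -m inch '[[0,-1,20,0],[0,-1,36,0],[0,-1,44,0],[0,-1,45,0],[0,-1,46,0]]'
```

```text
time: 9.7
eef_pos: [0.4616, 0.2152, 0.0261]
eef_rot: [[-0.947, -0.322, 0.001], [-0.322, 0.947, 0.0], [-0.001, 0.0, -1.0]]
ft_force: [0.5, 0.6, -1.0]
width: 0.0106
grasp_force: 58.9
```

```bash
python3 -m inch '[[0,0,0,0],[0,0,0,0]]' | head -2
python3 - <<'E'
from h import *
b=loc(TRAY,[58,43]);go(*b,.0242,TRAY[2])
E
```

```text
time: 9.87
eef_pos: [0.4615, 0.2151, 0.0264]
go [2.3 0.  2.2] turn 0.0009 rows 0.1
```

```bash
python3 -m inch '[[2.5,0,1,0],[2.5,0,2.2,0],[2.5,0,2.2,0]]'
python3 - <<'E'
from h import *
b=loc(TRAY,[58,43]);go(*b,.0242,TRAY[2])
E
```

```text
time: 10.12
eef_pos: [0.46, 0.2146, 0.0257]
eef_rot: [[-0.947, -0.321, 0.004], [-0.321, 0.947, 0.002], [-0.005, 0.0, -1.0]]
ft_force: [-1.9, -1.1, 18.8]
width: 0.0106
grasp_force: 61.6
go [ 0.8 -0.   1.5] turn 0.0008 rows 0.0
```

Contact with the floor. Release, lift, then return to the large plate's end.

```bash
python3 -m inch '[[0,0,0,0],[0,0,0,0],[0,0,0,0],[0,0,-30,0],[0,0,-70,0],[0,0,-90,0],[0,0,-90,0]]' 30 | head -2
python3 - <<'E'
from h import *
p=camera("wrist")
print(fit(p,"small",*loc(TRAY,[50,25]),18.7,h=(3,2,1.5),zoff=6,tries=[(a,b,0) for a in(-4,0,4) for b in(-4,0,4)]),loc(TRAY,[50,25]))
go(.5457,-.2130,.10,187.2)
E
```

```text
time: 10.7
eef_pos: [0.4605, 0.2149, 0.1176]
(array([461.54, 234.17,  18.9 ]), np.float64(-59.0)) [0.46105481 0.23398909]
go [  56.  -432.5   15.1] turn 0.2015 rows 10.5
```

B lies within 0.5 mm of plan. Now to the large plate's end.

```bash
python3 -m inch '[[56,-432,15,0.05],[56,-432,15,0.1],[56,-432,15,0.2],[56,-432,15,0.2],[56,-432,15,0.2],[56,-432,15,0.2],[56,-432,15,0.2],[56,-432,15,0.2],[56,-432,15,0.2],[56,-432,15,0.2],[56,-432,15,0.2],[56,-432,15,0.2]]' 80 40 | head -2
python3 - <<'E'
from h import *
p=camera("wrist")
f=fit(p,"bigend",.6264,-.2532,187.2,openpoly=True,tries=G);print(f)
go(*loc(f[0],[75,-50]),.004,f[0][2])
E
```

```text
time: 11.75
eef_pos: [0.5439, -0.2172, 0.0964]
(array([ 623.56, -253.28,  187.07]), np.float64(-57.2))
go [-0.1  2.  92.5] turn 0.0005 rows 2.2
```

```bash
python3 -m inch '[[0,2,40,0],[0,2,75,0],[0,2,88,0],[0,2,92,0],[0,2,92,0]]'
python3 -m inch '[[0,0,0,0],[0,0,0,0],[0,0,0,0],[0,0,0,0],[0,0,0,0],[0,0,0,0]]' 0 40
```

```text
time: 12.22
eef_pos: [0.5426, -0.2097, 0.0049]
eef_rot: [[-0.992, -0.128, -0.003], [-0.128, 0.992, 0.001], [0.003, 0.002, -1.0]]
ft_force: [-0.5, 0.5, 0.3]
width: 0.0804
grasp_force: 0.0
time: 12.72
eef_pos: [0.5449, -0.2114, 0.008]
eef_rot: [[-0.992, -0.127, 0.003], [-0.127, 0.992, -0.001], [-0.003, -0.001, -1.0]]
ft_force: [1.3, 1.1, 5.3]
width: 0.0435
grasp_force: 40.1
```

```bash
python3 -m inch '[[5,0,-1,0],[15,0,-1,0],[27,0,-1,0],[40,0,-1,0],[53,0,-1,0],[66,0,-1,0],[79,0,-1,0],[92,0,-1,0],[105,0,-1,0],[115,0,-1,0],[120,0,-1,0],[120,0,-1,0]]'
python3 -m inch '[[0,0,1,0],[0,0,1,0]]'
```

```text
time: 13.72
eef_pos: [0.4234, -0.2268, 0.0079]
eef_rot: [[-0.992, -0.126, -0.001], [-0.126, 0.992, -0.001], [0.001, -0.001, -1.0]]
ft_force: [-6.4, -1.2, 12.5]
width: 0.0437
grasp_force: 42.1
time: 13.88
eef_pos: [0.4235, -0.2268, 0.0078]
eef_rot: [[-0.992, -0.126, -0.001], [-0.126, 0.992, -0.001], [0.002, -0.001, -1.0]]
ft_force: [-10.1, 1.2, 28.4]
width: 0.0433
grasp_force: 43.9
```

```bash
python3 -m inch '[[0,0,-1,0],[0,0,-1,0],[0,0,-1,0],[0,0,-1,0],[0,0,-40,0],[0,0,-75,0],[-50,0,-90,0],[-80,0,-90,0],[-80,0,-90,0],[-80,0,-90,0],[-80,0,-90,0]]' 75 | head -4
python3 - <<'E'
from h import *
p=camera("wrist")
c=np.array([.6245,-.2533])+np.array([-.1215,-.0154])
f=fit(p,"large",*c,187,tries=G);print(f)
overlay(p,[("large",f[0])],"pics/ov6.png")
b=loc(f[0],[-25,-50]);print(b,[(ray(p,d["position"],.044),d["conf"]) for d in tip_of("large_plate_bar",p)])
go(*b,.019,f[0][2])
E
```

```text
time: 14.8
eef_pos: [0.5035, -0.2158, 0.0954]
eef_rot: [[-0.992, -0.128, -0.002], [-0.128, 0.992, 0.001], [0.002, 0.001, -1.0]]
ft_force: [0.4, -0.5, -0.3]
(array([ 506.04, -267.58,  185.89]), np.float64(-49.6))
[ 0.52577707 -0.21527849] [(array([ 0.52755714, -0.2134129 ,  0.044     ]), 0.75), (array([ 0.56918727, -0.02856823,  0.044     ]), 0.54), (array([ 0.42580672, -0.22564405,  0.044     ]), 0.47)]
go [-23.   -2.2  76.5] turn 0.0241 rows 1.9
```

View pics/ov6.png

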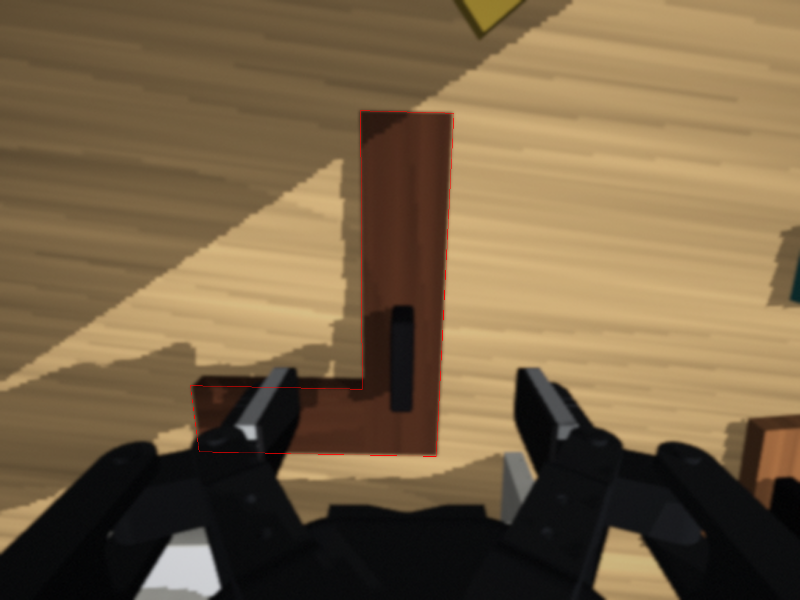

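The large plate lies in the open, and its bar at (402,358) is clear and released. The fit matches. Now I'll take it by the bar.

```bash
python3 -m inch '[[-23,-2,40,0.024],[-23,-2,65,0.024],[-23,-2,74,0.024],[-23,-2,76,0.024],[-23,-2,76,0.024],[-23,-2,76,0.024]]' 40 80
python3 -m inch '[[0,0,0,0],[0,0,0,0],[0,0,0,0],[0,0,0,0],[0,0,0,0]]' 0 80
python3 -m inch '[[10,0,-10,0],[25,0,-30,0],[40,0,-70,0],[50,0,-100,0],[50,0,-100,0]]'
python3 - <<'E'
from h import *
go(*loc(TRAY,[-25,-50]),.12,TRAY[2])
print(loc(TRAY,[-25,-50]))
E
```

```text
time: 15.4
eef_pos: [0.5272, -0.2158, 0.0216]
eef_rot: [[-0.995, -0.103, 0.001], [-0.103, 0.995, -0.001], [-0.001, -0.001, -1.0]]
ft_force: [-0.0, 0.5, -0.9]
width: 0.04
grasp_force: 0.0
time: 15.82
eef_pos: [0.5278, -0.2158, 0.0219]
eef_rot: [[-0.995, -0.103, 0.002], [-0.103, 0.995, -0.001], [-0.002, -0.001, -1.0]]
ft_force: [-1.2, -0.4, 8.1]
width: 0.0104
grasp_force: 79.2
time: 16.23
eef_pos: [0.4776, -0.2217, 0.1268]
eef_rot: [[-0.995, -0.102, 0.007], [-0.102, 0.995, -0.003], [-0.006, -0.004, -1.0]]
ft_force: [0.6, -0.5, -1.7]
width: 0.0103
grasp_force: 78.3
go [-86.5 544.8   5. ] turn -0.224 rows 13.2
[0.50804961 0.32907584]
```

```bash
python3 -m inch '[[-50,42,0,0],[-86,83,-3,-0.05],[-86,545,-3,-0.224],[-86,545,-3,-0.224],[-86,545,-3,-0.224],[-86,545,-3,-0.224],[-86,545,-3,-0.224],[-86,545,-3,-0.224],[-86,545,-3,-0.224],[-86,545,-3,-0.224],[-86,545,-3,-0.224],[-86,545,-3,-0.224]]' | head -2
python3 -m inch '[[0,0,0,0],[0,0,0,0],[0,0,0,0],[0,0,0,0]]' | head -3
cat >> h.py <<'E'
def heldL(dz):
    p=camera("wrist");s=get_state();e=np.array(s["eef_pos"]);R=np.array(s["eef_rot"])
    yaw=np.degrees(np.arctan2(R[1,0],R[0,0]));c=e[:2]*1e3-(loc((0,0,yaw),[-25,-50])*1e3)
    f=fit(p,"large",c[0]/1e3,c[1]/1e3,yaw,h=(3,2,1.5),zoff=(e[2]-dz)*1e3,tries=[(a,b,0) for a in(-4,0,4) for b in(-4,0,4)])
    d=np.array([*(loc(f[0],[-25,-50])-e[:2])*1e3,0]);print(f,"bar-TCP in tool",np.round(R.T@d,1),"yaw err",round(f[0][2]-yaw,2))
E
python3 - <<'E'
from h import *
heldL(.0219)
go(*loc(TRAY,[-25,-50]),.06,TRAY[2])
E
```

```text
time: 17.23
eef_pos: [0.5096, 0.26, 0.1236]
time: 17.57
eef_pos: [0.5103, 0.2571, 0.1232]
eef_rot: [[-0.947, -0.32, -0.0], [-0.32, 0.947, -0.001], [0.001, -0.0, -1.0]]
(array([ 491.39,  198.75, -160.63]), np.float64(-41.4)) bar-TCP in tool [12.4  1.3  0. ] yaw err 0.72
go [-20.7  69.2  63.2] turn -0.0008 rows 2.3
```

```bash
python3 -m inch '[[-20,40,0,0],[-21,69,0,0],[-21,69,0,0],[-21,69,0,0],[-21,69,0,0]]' | head -2
python3 - <<'E'
from h import *
p=camera("wrist");s=get_state();e=np.array(s["eef_pos"]);R=np.array(s["eef_rot"])
yaw=np.degrees(np.arctan2(R[1,0],R[0,0]));c=e[:2]*1e3-(loc((0,0,yaw),[-25,-50])*1e3)
for dz in(.0219,.027,.017):
  for t in(-6,0,6,12):
    a=np.radians(yaw);q=c+t*np.array([np.cos(a),np.sin(a)])
    f=fit(p,"large",*(q/1e3),yaw,h=(3,2,1.5),zoff=(e[2]-dz)*1e3)
    d=np.array([*(loc(f[0],[-25,-50])-e[:2])*1e3,0]);print(dz,t,f[1],np.round(R.T@d,1),round((f[0][2]-yaw+180)%360-180,2))
go(*loc(TRAY,[-25,-50]),.06,TRAY[2])
E
```

```text
time: 18.03
eef_pos: [0.5084, 0.3291, 0.123]
0.0219 -6 -41.5 [11.3  1.4  0. ] 0.28
0.0219 0 -41.5 [11.3  1.4  0. ] 0.28
0.0219 6 -41.3 [8.1 0.8 0. ] -0.64
0.0219 12 -41.5 [11.3  1.4  0. ] 0.28
0.027 -6 -40.4 [ 7.7 -0.7  0. ] -0.02
0.027 0 -34.4 [-0.6 -0.6  0. ] 0.09
0.027 6 -40.4 [ 7.6 -0.7  0. ] -0.04
0.027 12 -40.5 [ 6.1 -0.4  0. ] -0.16
0.017 -6 -28.1 [-5.6  2.2 -0. ] 1.35
0.017 0 -39.2 [15.9  2.   0. ] 1.06
0.017 6 -39.5 [11.3  0.6  0. ] -0.3
0.017 12 -39.2 [15.9  2.   0. ] 1.06
go [ 0.3  0.3 63.1] turn -0.0006 rows 1.5
```

```bash
cat > f6.py <<'E'
from h import *
from scipy.spatial.transform import Rotation as Ro
def fit6(pic,dz,starts,model="large",bar=(-25,-50)):
    "held plate pose in tool frame: bar-foot offset x,y,z mm, rotation vector deg"
    s=get_state();e=np.array(s["eef_pos"]);R=np.array(s["eef_rot"])
    img=cv2.GaussianBlur(pic["color"],(0,0),.8).astype(float)
    F=np.diag([1.,-1,-1])
    def pts(P,v):
        Q=(P-np.array([*bar,0])/1e3)@F.T           # tool axes, origin at bar foot (underside)
        Q=Q@Ro.from_rotvec(np.radians(v[3:])).as_matrix().T+np.array([v[0],v[1],dz*1e3+v[2]])/1e3
        return Q@R.T+e
    out=[]
    for st in starts:
        v=np.array(st,float)
        for hh in(3,2,1.5):
            I,O=samples(model,hh)
            def cost(v):
                a,b=[np.stack([map_coordinates(img[...,c],proj(pic,pts(P,v)).T,order=1,mode="nearest") for c in range(3)],1) for P in(I,O)]
                return -np.minimum(np.linalg.norm(a-b,axis=1),60).mean()+.01*(v[2]/2)**2+.02*np.sum(v[3:]**2)
            v=minimize(cost,v,method="Nelder-Mead",options=dict(maxiter=600,initial_simplex=v+np.vstack([np.zeros(6),np.diag([hh]*3+[2]*3)]))).x
        out.append((cost(v),v))
    out.sort(key=lambda t:t[0])
    for c,v in out[:3]: print(round(c,1),np.round(v,1))
E
python3 - <<'E'
from f6 import *
w=camera("wrist")
fit6(w,.0219,[(x,0,0,0,pt,0) for x in(0,5,10) for pt in(-4,0,4)])
e=np.array(get_state()["eef_pos"])
for n in("wrist","scene","top"):
    p=camera(n)
    for d in tip_of("large_plate_end",p)[:1]: print(n,d["conf"],np.round(d["position"],1))
    a=np.radians(198.7)
    for o in(0,6,12):
        P=e+np.array([np.cos(a),np.sin(a),0])*(.1+o/1e3);P[2]=e[2]-.0219+.014;print(o,np.round(proj(p,P),1))
p=camera("scene");c=e[:2]*1e3-loc((0,0,198.7),[-25,-50])*1e3
for t in(0,5,10):
    f=fit(p,"large",*((c+t*np.array([-.947,-.321]))/1e3),198.7,h=(4,3,2),zoff=(e[2]-.0219)*1e3);d=f[0][:2]-c;print("scene",t,f,np.round([d@[-.947,-.321],d@[-.321,.947]],1))
E
```

```text
-43.0 [10.   1.6 -3.1 -1.1 -1.5  0.1]
-43.0 [10.2  1.6 -3.3 -1.1 -1.5  0.1]
-42.9 [10.1  1.3 -3.1 -1.  -1.2 -0. ]
wrist 0.69 [ 46.9 259.5]
0 [[ 52.5 258.7]]
6 [[ 39.  258.7]]
12 [[ 25.2 258.7]]
scene 0.97 [134.2 316.1]
0 [[136.4 318.9]]
6 [[135.3 317.8]]
12 [[134.3 316.6]]
top 0.29 [150.8 311.1]
0 [[236.3 174.3]]
6 [[238.  174.8]]
12 [[239.7 175.4]]
scene 0 (array([508.28, 272.36, 200.02]), np.float64(-29.8)) [-6.6 -3.5]
scene 5 (array([508.28, 272.36, 200.02]), np.float64(-29.8)) [-6.6 -3.5]
scene 10 (array([508.28, 272.36, 200.02]), np.float64(-29.8)) [-6.6 -3.5]
```

The tip lies at the picture border, so the fit is biased there. I'll check individual edges with a 1-D scan.

Run:
```python
from h import *
p=camera("wrist");s=get_state();e=np.array(s["eef_pos"]);R=np.array(s["eef_rot"])
img=cv2.GaussianBlur(p["color"],(0,0),.7).astype(float)
F=np.diag([1.,-1,-1])
def val(P):
    rc=proj(p,(((P-[-.025,-.05,0])@F.T)+[0,0,.0219])@R.T+e);return np.stack([map_coordinates(img[...,c],rc.T,order=1,mode="constant",cval=-1) for c in range(3)],1).mean(0).round().astype(int),rc.mean(0).round()
for x in range(86,118,3):   # along long arm toward tip
    print("tip",x,*val(np.array([[x/1e3,y/1e3,.014] for y in range(-65,-34,3)])))
for x in range(-62,-30,2):
    print("notch",x,*val(np.array([[x/1e3,y/1e3,.014] for y in range(35,68,3)])))
```

```text
tip 86 [ 44  65 110] [ 27. 259.]
tip 89 [ 43  64 109] [ 20. 259.]
tip 92 [ 43  64 109] [ 13. 259.]
tip 95 [ 42  63 108] [  6. 259.]
tip 98 [-1 -1 -1] [ -1. 259.]
tip 101 [-1 -1 -1] [ -9. 259.]
tip 104 [-1 -1 -1] [-16. 259.]
tip 107 [-1 -1 -1] [-24. 259.]
tip 110 [-1 -1 -1] [-31. 259.]
tip 113 [-1 -1 -1] [-39. 259.]
tip 116 [-1 -1 -1] [-47. 259.]
notch -62 [31 46 77] [288. 104.]
notch -60 [29 43 73] [285. 103.]
notch -58 [28 41 69] [283. 103.]
notch -56 [26 39 65] [280. 102.]
notch -54 [26 38 64] [277. 102.]
notch -52 [25 38 63] [274. 101.]
notch -50 [19 27 45] [272. 101.]
notch -48 [16 24 39] [269. 100.]
notch -46 [20 28 44] [266. 100.]
notch -44 [31 44 60] [263.  99.]
notch -42 [ 73 106 130] [260.  98.]
notch -40 [ 98 141 169] [258.  98.]
notch -38 [ 99 142 170] [255.  97.]
notch -36 [ 97 139 166] [252.  97.]
notch -34 [ 91 131 158] [249.  96.]
notch -32 [ 90 130 156] [246.  96.]
```

The notch edge shows an offset of about +1.7 mm in tool x, in line with the grasp measurement. Lowering to just above the rim, then correcting.

```bash
python3 -m inch '[[-1.5,0,30,0],[-1.5,0,60,0],[-1.5,0,68,0],[-1.5,0,70,0],[-1.5,0,70,0],[-1.5,0,70,0]]' | head -4
python3 - <<'E'
from h import *
go(*loc(TRAY,[-26.7,-50]),.0285,TRAY[2])
E
```

```text
time: 19.03
eef_pos: [0.5105, 0.3314, 0.0544]
eef_rot: [[-0.947, -0.321, 0.001], [-0.321, 0.947, 0.001], [-0.002, 0.0, -1.0]]
ft_force: [-0.0, 0.3, -0.6]
go [ 1.4 -1.5 25.9] turn 0.0009 rows 0.6
```

```bash
python3 -m inch '[[1.4,-1.5,0,0],[1.4,-1.5,0,0],[1.4,-1.5,6,0],[1.4,-1.5,12,0],[1.4,-1.5,17,0],[1.4,-1.5,20,0],[1.4,-1.5,20,0]]' | head -5
python3 - <<'E'
from h import *
go(*loc(TRAY,[-26.7,-50]),.0279,TRAY[2])
E
```

```text
time: 19.62
eef_pos: [0.5083, 0.3286, 0.0319]
eef_rot: [[-0.947, -0.321, -0.002], [-0.321, 0.947, -0.001], [0.002, -0.001, -1.0]]
ft_force: [-0.3, 0.3, -0.9]
width: 0.0102
go [-1.6  0.5  4. ] turn 0.0008 rows 0.1
```

Inside the tray with no contact force. Down to the floor.

```bash
python3 -m inch '[[-1,0.5,2,0],[-1,0.5,4,0],[-1,0.5,5,0],[-1,0.5,5,0]]' | head -5
```

```text
time: 19.95
eef_pos: [0.5098, 0.3299, 0.0281]
eef_rot: [[-0.947, -0.321, 0.0], [-0.321, 0.947, 0.0], [-0.0, -0.0, -1.0]]
ft_force: [0.3, -0.6, -1.4]
width: 0.0104
```

```bash
python3 -m inch '[[0,0,1,0],[0,0,2,0],[0,0,2,0]]' | head -5
```

```text
time: 20.2
eef_pos: [0.5098, 0.33, 0.0279]
eef_rot: [[-0.947, -0.321, 0.001], [-0.321, 0.947, 0.001], [-0.001, 0.0, -1.0]]
ft_force: [-4.7, -3.3, 15.4]
width: 0.0101
```

Floor contact at the expected height. Release, rise and check the fits.

```bash
python3 -m inch '[[0,0,0,0],[0,0,0,0],[0,0,0,0],[0,0,-30,0],[0,0,-70,0],[-40,0,-110,0],[-80,0,-150,0],[-90,0,-160,0],[-90,0,-160,0],[-90,0,-160,0]]' 30 | head -2
python3 - <<'E'
from h import *
p=camera("wrist");T=[(a,b,0) for a in(-3,0,3) for b in(-3,0,3)]
print("L",fit(p,"large",TRAY[0]/1e3,TRAY[1]/1e3,198.7,h=(3,2,1.5),zoff=6,tries=T))
print("B",fit(p,"small",*loc(TRAY,[50,25]),18.7,h=(3,2,1.5),zoff=6,tries=T),loc(TRAY,[50,25]))
print("tray",fit(p,"tray",TRAY[0]/1e3,TRAY[1]/1e3,198.7,h=(3,2,1.5),tries=T))
print("A",fit(p,"small",.600,.016,192.5,tries=G))
a=.5997,.0165
go(*loc((600,15,192.5),[-8,-18]),.12,192.5)
E
```

```text
time: 21.03
eef_pos: [0.5973, 0.3597, 0.1874]
L (array([499.77, 273.79, 197.9 ]), np.float64(-51.0))
B (array([462.58, 235.11,  18.81]), np.float64(-42.5)) [0.46105481 0.23398909]
tray (array([499.44, 273.05, 199.37]), np.float64(-46.4))
A (array([600.44,  30.02, 197.08]), np.float64(-35.3))
go [  95.9 -310.1   65.5] turn 0.1087 rows 7.9
```

```bash
python3 -m inch '[[96,-310,50,0.11],[96,-310,50,0.11],[96,-310,50,0.11],[96,-310,50,0.11],[96,-310,50,0.11],[96,-310,50,0.11],[96,-310,50,0.11],[96,-310,50,0.11],[96,-310,50,0.11],[96,-310,50,0.11],[96,-310,50,0.11]]' 40 60 | head -2
python3 - <<'E'
from h import *
p=camera("wrist")
f=fit(p,"small",.600,.016,192.5,tries=G);print(f)
b=loc(f[0],[-8,-18]);print(b,[(ray(p,d["position"],.044),d["conf"]) for d in tip_of("small_plate_a_bar",p)[:2]])
go(*b,.019,f[0][2])
E
```

```text
time: 22.0
eef_pos: [0.602, 0.0345, 0.135]
(array([599.37,  17.19, 193.33]), np.float64(-44.0))
[0.6030044  0.03654952] [(array([0.60241541, 0.03858503, 0.044     ]), 0.66)]
go [ -0.5   0.9 116.6] turn -0.014 rows 2.8
```

```bash
python3 -m inch '[[0,2,40,-0.014],[0,2,80,-0.014],[0,2,108,-0.014],[0,2,115,-0.014],[0,2,116,-0.014],[0,2,116,-0.014]]' | head -5
python3 -m inch '[[0,0,0,0],[0,0,0,0],[0,0,0,0],[0,0,0,0],[0,0,0,0],[0,0,0,0]]' 0 60
python3 -m inch '[[0,0,-15,0],[0,0,-50,0],[0,0,-85,0],[0,0,-100,0],[0,0,-100,0]]' | head -2
python3 - <<'E'
from h import *
go(*loc(TRAY,[-8,7]),.12,TRAY[2])
E
```

```text
time: 22.6
eef_pos: [0.6036, 0.0372, 0.0208]
eef_rot: [[-0.973, -0.23, 0.0], [-0.23, 0.973, -0.0], [-0.0, -0.0, -1.0]]
ft_force: [-0.8, 0.2, -0.3]
width: 0.04
time: 23.1
eef_pos: [0.6047, 0.0365, 0.0222]
eef_rot: [[-0.973, -0.229, 0.004], [-0.229, 0.973, 0.001], [-0.004, -0.0, -1.0]]
ft_force: [-0.7, 1.4, 6.9]
width: 0.0109
grasp_force: 59.7
time: 23.52
eef_pos: [0.6058, 0.0364, 0.1254]
go [ 39.7 249.    4.7] turn -0.0954 rows 6.0
```

```bash
python3 -m inch '[[40,249,-5,-0.095],[40,249,-5,-0.095],[40,249,-5,-0.095],[40,249,-5,-0.095],[40,249,-5,-0.095],[40,249,-5,-0.095],[40,249,-5,-0.095],[40,249,-5,-0.095],[40,249,-5,-0.095],[40,249,-5,-0.095]]' | head -2
python3 - <<'E'
from h import *
held(.0222,False)
p=camera("wrist");s=get_state();e=np.array(s["eef_pos"]);R=np.array(s["eef_rot"])
img=cv2.GaussianBlur(p["color"],(0,0),.7).astype(float);F=np.diag([1.,-1,-1])
def val(P):
    rc=proj(p,(((P-[-.008,-.018,0])@F.T)+[0,0,.0222])@R.T+e);return np.stack([map_coordinates(img[...,c],rc.T,order=1,mode="constant",cval=-1) for c in range(3)],1).mean(0).round().astype(int)
for x in range(40,62,2): print("tip",x,val(np.array([[x/1e3,y/1e3,.014] for y in range(-42,-8,3)])))
for x in range(-12,10,2): print("notch",x,val(np.array([[x/1e3,y/1e3,.014] for y in range(20,42,3)])))
go(*loc(TRAY,[-8,7]),.055,TRAY[2])
E
```

```text
time: 24.35
eef_pos: [0.5074, 0.2685, 0.1248]
(array([ 504.66,  249.44, -163.13]), np.float64(-39.8)) bar-TCP in tool [ 0.3  0.8 -0. ] yaw err -1.73
tip 40 [ 83 133 197]
tip 42 [ 82 133 197]
tip 44 [ 82 133 197]
tip 46 [ 82 133 197]
tip 48 [ 71 115 172]
tip 50 [72 61 71]
tip 52 [102  64  53]
tip 54 [102  65  55]
tip 56 [ 75 102 149]
tip 58 [ 67 105 157]
tip 60 [ 68 106 159]
notch -12 [ 49  80 123]
notch -10 [ 46  76 116]
notch -8 [ 43  71 108]
notch -6 [ 43  70 107]
notch -4 [ 48  78 120]
notch -2 [ 61 100 151]
notch 0 [35 58 88]
notch 2 [33 55 84]
notch 4 [53 73 96]
notch 6 [ 89 108 123]
notch 8 [ 91 110 124]
go [-2.9  0.5 69.9] turn -0.0021 rows 1.7
```

```bash
python3 -m inch '[[-4,0.5,30,0],[-4,0.5,58,0],[-4,0.5,68,0],[-4,0.5,70,0],[-4,0.5,70,0],[-4,0.5,70,0]]' | head -2
python3 - <<'E'
from h import *
go(*loc(TRAY,[-9.3,7]),.0285,TRAY[2])
E
```

```text
time: 24.95
eef_pos: [0.5116, 0.2712, 0.0562]
go [ 0.6 -1.1 27.7] turn -0.0008 rows 0.7
```

```bash
python3 -m inch '[[0.6,-1.1,6,0],[0.6,-1.1,10,0],[0.6,-1.1,14,0],[0.6,-1.1,18,0],[0.6,-1.1,22,0],[0.6,-1.1,22,0]]' | head -5
python3 - <<'E'
from h import *
go(*loc(TRAY,[-9.3,7]),.0282,TRAY[2])
E
```

```text
time: 25.45
eef_pos: [0.5101, 0.2699, 0.0322]
eef_rot: [[-0.947, -0.321, -0.001], [-0.321, 0.947, -0.001], [0.001, -0.0, -1.0]]
ft_force: [-0.2, -0.3, -0.7]
width: 0.0104
go [-1.3 -0.2  4. ] turn -0.0001 rows 0.1
```

Free entry. Down to the floor.

```bash
python3 -m inch '[[-0.5,0,2,0],[-0.5,0,4,0],[-0.5,0,5.5,0],[-0.5,0,5.5,0]]' | head -5
```

```text
time: 25.78
eef_pos: [0.5112, 0.2703, 0.0282]
eef_rot: [[-0.947, -0.321, 0.0], [-0.321, 0.947, 0.0], [-0.001, 0.0, -1.0]]
ft_force: [-1.4, -1.0, 5.9]
width: 0.0105
```

```bash
python3 -m inch '[[0,0,0,0],[0,0,0,0],[0,0,0,0],[0,0,-30,0],[0,0,-70,0],[-40,0,-110,0],[-80,0,-150,0],[-100,0,-190,0],[-100,0,-190,0],[-100,0,-190,0],[-100,0,-190,0]]' 30 | head -2
python3 - <<'E'
from h import *
T=[(a,b,0) for a in(-3,0,3) for b in(-3,0,3)]
for n in("wrist","top","scene"):
  p=camera(n);print(n)
  for k,m,o,z,y in("L","large",(0,0),6,198.7),("B","small",(50,25),6,18.7),("A","small",(0,25),6,198.7),("tray","tray",(0,0),0,198.7):
    f=fit(p,m,*loc(TRAY,o),y,h=(3,2,1.5),zoff=z,tries=T);d=f[0]-[*loc(TRAY,o)*1e3,y];print(k,np.round(d,1),f[1])
  print([(d["conf"],np.round(ray(p,d["position"],.05),3)[:2]) for d in tip_of("small_plate_a_bar",p)[:4]],loc(TRAY,[-8,7]),loc(TRAY,[58,43]))
  for q in("jug","jar","tin","whisk","glass_bowl","mortar"):
    print(q,[np.round(ray(p,d["position"],.07 if q in("glass_bowl","mortar") else 0),3)[:2].tolist() for d in tip_of(q,p)[:1]])
E
```

```text
time: 26.7
eef_pos: [0.6073, 0.3028, 0.2186]
wrist
L [-0.5  1.2 -0.2] -47.2
B [ 0.4  1.4 -0.7] -41.0
A [-0.6  0.9  0.1] -58.3
tray [-0.6 -0.8 -0.2] -47.1
[(0.73, array([0.511, 0.272]))] [0.51022197 0.26963443] [0.45924816 0.2143744 ]
jug [[0.784, 0.077]]
jar [[0.747, 0.301]]
tin []
whisk []
glass_bowl []
mortar [[0.711, 0.297]]
top
L [ 4.6  6.4 -6.1] -7.5
B [ 0.2 -3.1  0.3] -13.2
A [  5.9 -14.9   7.3] -10.9
tray [-4.1 -1.8 -0.1] -11.5
[(0.51, array([0.502, 0.264]))] [0.51022197 0.26963443] [0.45924816 0.2143744 ]
jug [[0.787, 0.077]]
jar [[0.747, 0.296]]
tin [[0.445, -0.471]]
whisk [[0.498, 0.503]]
glass_bowl [[0.694, -0.29]]
mortar [[0.702, -0.174]]
scene
L [ 4.2  3.8 -0.9] -31.9
B [ 0.7 -1.9 -0.1] -27.4
A [ 4.7  1.3 -2.4] -20.7
tray [4.  0.4 0. ] -35.5
[(0.6, array([0.516, 0.271]))] [0.51022197 0.26963443] [0.45924816 0.2143744 ]
jug [[0.791, 0.083]]
jar [[0.733, 0.304]]
tin [[0.454, -0.47]]
whisk [[0.505, 0.504]]
glass_bowl [[0.686, -0.29]]
mortar [[0.695, -0.164]]
```

In the clear wrist view all three plates fit within 1.5 mm and 1° of their places at floor height. The bystanders are unmoved and the arm is clear.

```bash
python3 -c "
from bench import *
print(finish_job())"
```

```text
the job is handed in; nothing more can be done
None
```

The job is handed in: all three brown plates lie flat side by side in the blue-lined tray, grip bars up. The large one was drawn out, released in the open and retaken by its bar. It took about 27 s, and the verdict was not reported back.

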